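Set and lock the focus stop of a cell imager

ROBOT

A 6-joint arm with a two-finger parallel gripper is mounted at the origin on the work surface. World frame = base frame: x ahead of the robot, y to its left, z up, the work surface at z = 0. Lengths are in m, angles in rad, forces in N, time in s.
With the tool pointing down it reaches from about 0.35 to 0.775 m from the base axis. Payload 7.3 kg.
Tool frame: the origin (TCP) lies at the very end of the fingers, on their centre line; the grasp point (between the pads) lies 19 mm behind it (robot.pinch_z is the distance from the TCP to the grasp point, in m); z points along the fingers, y is the line along which they close (so a half turn about z gives the same grasp; the last joint's range is limited). The gripper opens to 92 mm and grips with 3 to 60 N. Pads are 19 mm wide; open, the fingers measure 130 mm over their backs; the gripper's body (75 mm by 190 mm) begins 47 mm behind the grasp point.
Start: joints at [-1.411, 0.342, 1.524, -0, 1.275, -0.146], TCP at [0.158, -0.501, 0.227] pointing down, gripper open.
Joint ranges: [-2.53, 2.53], [-0.77, 2.02], [0.04, 2.7], [-1, 4.14], [0.28, 2.66], [-3.11, 3.11]. Speed limits (rad/s): [2.57, 2.57, 3.14, 3.14, 3.14, 3.14].

INTERFACE

Orientations are given as [roll, pitch, yaw] about the fixed x, y, z axes, in that order (R = Rz(yaw) Ry(pitch) Rx(roll)).
In Python, from cell import robot gives the robot as it stands.
- The arm moves only by the tool move_arm, never from a script. Its argument "motion" is a list of rows, each a list of 6 numbers: the shift along the tool's x, y, z in units of 0.1 m (1.0 is 0.1 m), then the turn, a rotation vector about the tool's x, y, z in units of pi rad (1.0 is pi rad). In form: [[dx, dy, dz, rx, ry, rz], ...]. A call has 1 to 12 rows; each row is the pose to reach, as a shift and turn from the pose commanded when the call began, along the tool's axes at that moment, turning the shorter way round; what a row does not reach only later rows make up. A row lasts 1/8 s, in which the tool goes at most 62.5 mm and 10.7 degrees, less where a joint would pass 70% of its speed; a pose out of reach is approached as far as the arm can. A call with a number of a shift or a turn outside -1 to 1 is refused whole. A call with a gripper value outside its range is refused whole. "fingers" is the opening, from -1 (shut) to 1 (fully open), set as the call begins (left out, the last holds). The fingers move at their own pace and stop on an object; "newtons" is the grip in N (left out, the last holds). Time passes only in rows, so rows that repeat a pose let the fingers close. It gives the time, the measured TCP pose, the force, the opening and the grip force at its end, in the units of the state.
- robot.observe(): the state, without advancing time (a new reading comes with each control period).
- robot.read_camera(name): name is "scene" or "top" or "wrist"; returns a dict with "image" (420x560x3 uint8, red, green, blue), "range_z" (420x560 float32, m along the optical axis (not along the pixel's ray), 0 where there is no reading), "vfov" (degrees; the focal length in pixels is half the picture's height over the tangent of half this angle, whatever the lens; pixels are square), "cx", "cy" (the principal point, pixels), "k1" (the pictures are not rectified: a ray, as slopes to the right and down, at radius r is drawn at 1 + k1 r^2 times it, then the intrinsics apply), "extrinsics" (4x4, takes a point from camera to world coordinates); the wrist camera has in their place "hand_eye" (4x4, takes a point from camera to tool coordinates, whose origin is the TCP and whose axes are the flange's). Camera axes: x right, y up, looking along -z (the intrinsics and any distortion apply to the point x, -y, -z); pixel columns grow to the right and rows downward; lengths in m; the calibration is good to about 2 mm. A picture is of the moment at which its call begins: read the wrist's pose just before it.
- robot.hand_in(): hands the job in; it is judged then, once.
The state is a dict: "time": time; "qpos": joint angles; "qvel": joint speeds; "joint_efforts": joint torques, N m; "tool_pos": TCP position; "tool_rot": TCP orientation; "contact_force": force on the tool from outside, world axes, zero at the start; "torque": the same for the moment, N m; "opening": finger opening in m; "grip_force": force on a finger pad.
Only numpy, scipy, OpenCV 4.12 (cv2) and the standard library are available. Lean on these libraries where they do the work, as an engineer would, in place of code of your own. Each camera call takes 0.05 s, during which the arm holds its last target. There are 200 camera calls.

TASK

On the white cell imager, turn the focus knob until its pointer lines up with the raised fin on the sleeve under it; then turn the lock ring below it clockwise (seen from above) by its upright post, until you feel it come up against its seat, and nip it up firmly with about 12 N of push at the post, held for half a second, never more than about 18 N. Let go, leaving the pointer still on the fin and the ring tight, and do not disturb the well plate, the tip box or the jar.

Things in the scene. Friction and masses are not known exactly. Their poses are not given: they have to be found in the camera images.
- imager: low white instrument housing 330 x 210 x 55 mm, fixed. Origin on the bench under the common vertical axis of knob, sleeve and lock ring; x axis points from there to the black stage plate (x 82 to 222 mm, y +-90 mm, top 63 mm up) that carries the well plate. The flat deck around the knob is 55 mm up
- knob_grip (a point): on the black knob's axis at grip height, 113 mm above the bench; x axis along the grip bar, towards the pointer. Bar 38 mm long, 14 wide, from 87 to 125 mm up, on a disc 40 mm across. Friction 0.06 N m, no detents; turns within 2 rad either way of the imager's x axis and stays where left. Starts 0.4 to 1.8 rad clockwise (from above) of the fin
- knob_tip (a point): pointer of the knob: 30 mm from the axis along the bar, just ahead of the small nose on the knob's disc (which ends at 26.5 mm), 86 mm above the bench; turns with the knob, x axis radially outwards
- index_mark (a point): top of the raised fin (8 mm radially, 3.5 mm thick) on the plain aluminium sleeve, diameter 60 mm, between knob and ring; 30 mm from the axis, 86 mm above the bench, x axis radially outwards. Fixed for the run, at another angle each time
- ring: aluminium lock ring, diameter 72 mm, 57 to 69 mm above the bench, with one radial arm carrying an upright post. Origin on the axis 57 mm up, x axis along the arm. Tightens clockwise seen from above; running friction 0.12 N m (2 N at the post). Starts slack; its seat is hidden, 0.2 to 1.3 rad clockwise of the start, different each time, not measured
- post_top (a point): centre of the top, 109 mm above the bench, of the ring's round post: diameter 12 mm, 72 mm from the axis, rising from the arm (12 mm wide, top 67 mm up). At the seat it stops dead (yields under 0.3 mm per N). Tight: over 7 N push here for 0.2 s (12 N on the seat); over 22 N (50 N on the seat) spoils it. Let go, it stays on the seat by friction
- wellplate: bystander: clear flat multi-well plate 85 x 127 x 14 mm, loose on the black stage; origin at the centre of its underside
- tipbox: bystander: yellow pipette tip box 89 x 124 x 65 mm with a clear lid, loose on the bench; origin at the centre of its underside
- jar: bystander: glass jar, diameter 60 mm, 80 mm high, white cap, loose on the bench; origin at the centre of its underside

How it is judged:
On the way, in this order (a step that is already met when the one before it is completed fails the run):
1. the knob's pointer is on the fin (within 4 mm) while the ring is still slack (horizontal distance between knob_tip and index_mark below 0.004 m and contact force between ring and imager below 0.1 N), for 0.2 s.
2. the ring is pressed tight on its seat (seat force above 12 N) with the pointer still on the fin (horizontal distance between knob_tip and index_mark below 0.004 m and contact force between ring and imager above 12 N), for 0.2 s.
At the end, for the whole second after the job is handed in: the pointer tip within 4 mm of the fin's point (seen from above), the ring at rest and still bearing on its seat (more than 1 N), everything let go (horizontal distance between knob_tip and index_mark below 0.004 m and contact force between ring and imager above 1 N and angular speed of ring below 0.05 rad/s); the robot touches nothing.
It fails at once if the ring is overtightened (seat force above 50 N) (contact force between ring and imager above 50 N).
It fails at once if the well plate is moved by more than 15 mm (distance of wellplate from where it was at the start of the episode above 0.015 m).
It fails at once if the tip box is moved by more than 15 mm (distance of tipbox from where it was at the start of the episode above 0.015 m).
It fails at once if the jar is moved by more than 15 mm (distance of jar from where it was at the start of the episode above 0.015 m).
It also fails if it takes over 58 s, if anything falls off the work surface, if the arm or the gripper's body presses on something with over 40 N, if the wrist force passes 120 N, or if a joint passes its speed limit or range.

## Working session

There is one attempt and no reset: what is moved stays moved. The work goes in short steps, Python scripts to look and compute and a tool call to move; the robot and the scene stay as the last step left them, time stands still between calls to the robot, and variables do not carry over. Pictures are saved under pics/ and viewed, at most 10 in all, crops included, and the job is handed in when it is done.

Besides the shell and the picture viewer there is one more tool, called after ">>>" as a command line: name --pt "numbers of a row" for each row, then --argument value for the rest. move_arm: Moves the arm, as the interface text tells. Shifts and turns lie within -1 to 1; 1 stands for 0.1 m of shift or pi rad of turn. Its arguments: {"type":"object","properties":{"motion":{"type":"array"},"fingers":{"type":"number"},"newtons":{"type":"number"}},"required":["motion"]}

```bash
mkdir -p pics; ls; cat > h.py <<'E'
import numpy as np, cv2
from cell import robot
from scipy.spatial.transform import Rotation as R
def cam(n):
    s=robot.observe(); c=robot.read_camera(n)
    if 'extrinsics' in c: T=np.array(c['extrinsics'])
    else:
        W=np.eye(4); W[:3,:3]=R.from_euler('xyz',s['tool_rot']).as_matrix(); W[:3,3]=s['tool_pos']
        T=W@np.array(c['hand_eye'])
    c['T']=T; c['f']=c['image'].shape[0]/2/np.tan(np.radians(c['vfov'])/2); return c
def rays(c,uv):
    uv=np.atleast_2d(np.asarray(uv,float)); d=(uv-[c['cx'],c['cy']])/c['f']; u=d.copy()
    for _ in range(20): u=d/(1+c['k1']*(u**2).sum(1,keepdims=True))
    return np.c_[u[:,0],-u[:,1],-np.ones(len(u))]
def plane(c,uv,z):
    d=rays(c,uv)@c['T'][:3,:3].T; o=c['T'][:3,3]; return o+d*((z-o[2])/d[:,2])[:,None]
def cloud(c):
    h,w=c['range_z'].shape; vv,uu=np.mgrid[:h,:w]; r=rays(c,np.c_[uu.ravel(),vv.ravel()])
    P=(r*c['range_z'].reshape(-1,1))@c['T'][:3,:3].T+c['T'][:3,3]; P[c['range_z'].ravel()==0]=np.nan
    return P.reshape(h,w,3)
def proj(c,P):
    q=(np.atleast_2d(P)-c['T'][:3,3])@c['T'][:3,:3]; s=np.c_[q[:,0],-q[:,1]]/-q[:,2:3]
    return s*(1+c['k1']*(s**2).sum(1,keepdims=True))*c['f']+[c['cx'],c['cy']]
def save(c,n): cv2.imwrite('pics/'+n+'.png',c['image'][...,::-1])
E
python3 - <<'E'
from h import *
a=cam('top');b=cam('scene')
cv2.imwrite('pics/a.png',a['image'][...,::-1]);save(b,'b')
import pickle;pickle.dump((a,b),open('ab.pkl','wb'))
print(a['T'],b['T'][:3,3],robot.observe())
E
```

```text
pics
[[ 0.01810897  0.99435282 -0.10456832  0.5195711 ]
 [-0.99982606  0.01754276 -0.00633203  0.04991007]
 [-0.00446185  0.1046648   0.99449755  1.06604922]
 [ 0.          0.          0.          1.        ]] [ 1.51161032 -0.24104741  0.70859431] {'time': 0.1, 'qpos': array([-1.41099633e+00,  3.42619012e-01,  1.52490198e+00,  1.23676770e-05,
        1.27537406e+00, -1.45965091e-01]), 'qvel': array([ 3.63110047e-05, -1.28507441e-03, -1.81438724e-03,  6.52562210e-04,
        8.05905884e-04,  1.37965504e-03]), 'joint_efforts': array([ 1.66251535e-03, -4.32004237e+01, -2.44695371e+01,  7.18853949e-02,
        5.25959185e-02, -5.04968534e-05]), 'tool_pos': array([ 0.15802373, -0.50029055,  0.22613893]), 'tool_rot': array([-3.14030583e+00, -2.01131702e-04,  3.05761351e-01]), 'contact_force': array([0.55387603, 1.05949063, 0.05549485]), 'torque': array([ 0.03736232,  0.01934748, -0.01646535]), 'grip_force': 0.0, 'opening': 0.09162271734796099}
```

View pics/a.png

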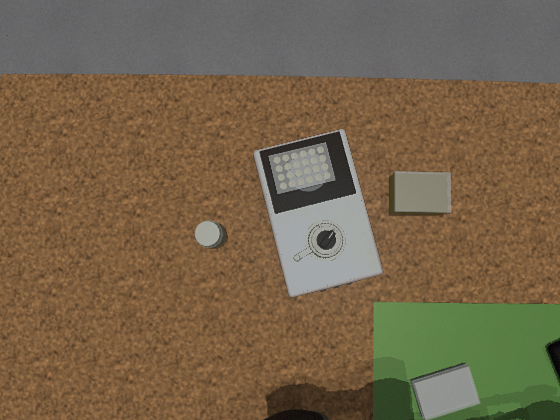

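View pics/b.png

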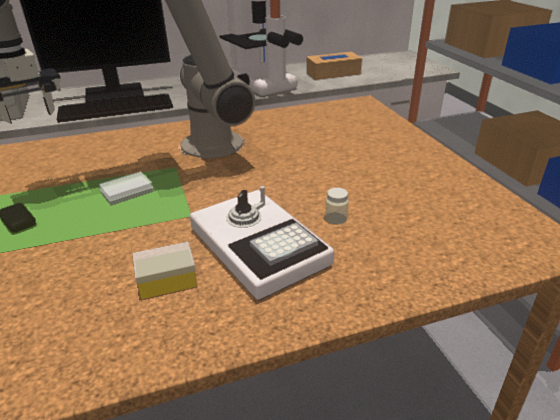

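The top view shows the knob at about (325,240), the post at (297,258), the stage and well plate above them, the jar at (209,234) and the tip box at (422,192). Next I'll get world positions.

```bash
python3 - <<'E'
from h import *
import pickle
a,b=pickle.load(open('ab.pkl','rb'))
print('knob',plane(a,[(326,239)],.125),'post',plane(a,[(297,258)],.109),'jar',plane(a,[(209,234)],.08),'tip',plane(a,[(422,192)],.065))
q=plane(a,[(275,213),(355,193),(261,151),(344,131)],.063);print('stage corners',q)
P=cloud(a);m=(P[...,2]>.075)&(P[...,2]<.14)&(abs(P[...,0]-.5)<.15)&(abs(P[...,1]+.0)<.15)
w=cam('wrist');print(w['hand_eye'],w['f'],w['k1'])
for r in range(225,265,3): print((P[r,285:350:4,2]*1000).astype(int))
E
```

```text
knob [[ 0.56079235 -0.02747061  0.125     ]] post [[0.52222173 0.02924914 0.109     ]] jar [[0.5687655  0.21321708 0.08      ]] tip [[ 0.66751895 -0.23760221  0.065     ]]
stage corners [[ 0.61695021  0.07661126  0.063     ]
 [ 0.6629974  -0.09382473  0.063     ]
 [ 0.75113958  0.10964277  0.063     ]
 [ 0.79870163 -0.06975089  0.063     ]]
[[-1.88855684e-04  9.56006916e-01  2.93344067e-01  8.06119526e-02]
 [ 9.99999657e-01  4.17219719e-04 -7.15914659e-04 -1.08249060e-03]
 [-8.06808295e-04  2.93343831e-01 -9.56006666e-01 -1.57996126e-01]
 [ 0.00000000e+00  0.00000000e+00  0.00000000e+00  1.00000000e+00]] 345.0383999776547 -0.05195994544396787
[54 56 55 57 55 53 58 56 54 66 71 64 68 54 51 52 52]
[54 54 54 55 53 56 55 56 67 76 75 76 78 68 56 52 56]
[ 55  53  51  55  57  55  52  65  79  78  87 121  85  68  56  54  54]
[ 51  56  53  50  52  53  65  77  77  89  87 122 124  74  68  54  52]
[ 53  54  51  54  54  55  70  78  86  86 121 122 122  77  68  56  57]
[ 57  54  50  55  52  54  70  78  88  84 124 122  90  78  67  55  56]
[ 54  54  53  54  54  57  66  76  80 123 124  86  85  77  68  54  54]
[ 55  52  56  53  52  54  62  77  75 119 123  86  82  79  67  56  52]
[53 54 51 55 55 67 67 67 79 76 82 76 78 70 53 49 56]
[57 54 53 52 67 66 64 56 71 79 77 76 67 68 52 55 50]
[ 55  56  52 109  63  66  52  55  69  72  68  69  64  53  52  53  49]
[ 53  56  53 108  55  51  55  56  55  53  52  53  56  57  56  54  54]
[54 53 56 55 54 54 55 58 50 55 54 52 54 57 57 56 53]
[56 54 54 51 52 58 53 53 53 52 54 53 56 55 53 52 53]
```

>>> move_arm --pt "0.5 -0.3 0 0 0 0" --pt "1 -0.6 0 0 0 0" --pt "1 -0.6 0 0 0 0"

```text
time: 0.52
tool_pos: [0.2373, -0.4106, 0.2267]
tool_rot: [-3.141, -0.001, 0.31]
contact_force: [-1.1, -0.9, -0.1]
opening: 0.0919
grip_force: 0.0
```

>>> move_arm --pt "0.5 -0.3 0 0 0 0" --pt "1 -0.6 0 0 0 0"

```text
time: 0.78
tool_pos: [0.313, -0.3259, 0.2266]
tool_rot: [3.141, 0.0, 0.303]
contact_force: [-0.0, 0.5, 0.3]
opening: 0.0918
grip_force: 0.0
```

>>> move_arm --pt "0.5 -0.3 0 0 0 0" --pt "1 -0.6 0 0 0 0"

```text
time: 1.02
tool_pos: [0.3909, -0.2382, 0.2268]
tool_rot: [3.141, -0.0, 0.305]
contact_force: [1.3, -0.7, 0.2]
opening: 0.0918
grip_force: 0.0
```

>>> move_arm --pt "0.5 -0.3 0 0 0 0" --pt "1 -0.6 0 0 0 0"

```text
time: 1.27
tool_pos: [0.4684, -0.1508, 0.2267]
tool_rot: [3.141, -0.0, 0.305]
contact_force: [0.8, -1.5, -0.4]
opening: 0.0919
grip_force: 0.0
```

>>> move_arm --pt "0.5 -0.3 0 0 0 0" --pt "1 -0.6 0 0 0 0" --pt "1 -0.6 0 0 0 0" --pt "1 -0.6 0 0 0 0"

```text
time: 1.78
tool_pos: [0.5443, -0.0648, 0.2262]
tool_rot: [3.142, 0.001, 0.306]
contact_force: [0.1, 0.6, -0.3]
opening: 0.0919
grip_force: 0.0
```

>>> move_arm --pt "0.27 -0.3 0 0 0 0" --pt "0.27 -0.3 0 0 0 0" --pt "0.27 -0.3 0 0 0 0" --fingers -0.2

```text
time: 2.15
tool_pos: [0.5607, -0.0288, 0.2268]
tool_rot: [3.141, 0.001, 0.304]
contact_force: [-0.2, 0.3, 0.3]
opening: 0.0665
grip_force: 0.0
```

```bash
python3 - <<'E'
from h import *
import pickle
w=cam('wrist');pickle.dump(w,open('w.pkl','wb'))
A=[.561,-.0275,.1]
u=proj(w,[A])[0].astype(int);print(u)
im=w['image'][max(0,u[1]-160):u[1]+160,max(0,u[0]-200):u[0]+200];print(max(0,u[1]-160),max(0,u[0]-200))
cv2.imwrite('pics/w1.png',cv2.resize(im,None,fx=1.9,fy=1.9)[...,::-1])
E
```

```text
[277 205]
45 77
```

View pics/w1.png

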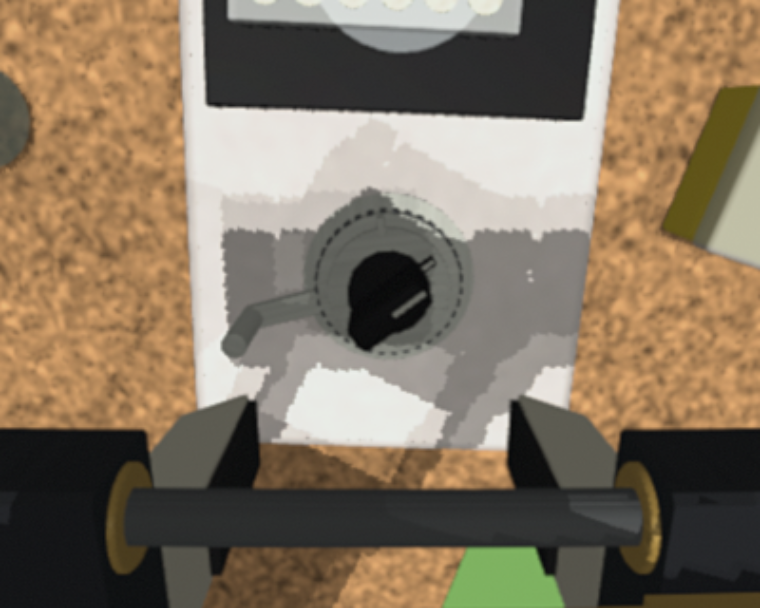

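The knob bar is at crop (390,295), its white line points up-right, a small element sits at (428,264), and the post is at (240,335). The fin is hard to see in shadow, so I'll enhance the crop and use depth.

```bash
python3 - <<'E'
from h import *
import pickle
w=pickle.load(open('w.pkl','rb'))
im=w['image'][140:245,185:345]
g=cv2.createCLAHE(4,(2,2))
l=cv2.cvtColor(im,cv2.COLOR_RGB2LAB);l[...,0]=g.apply(l[...,0]);im=cv2.cvtColor(l,cv2.COLOR_LAB2BGR)
cv2.imwrite('pics/w2.png',cv2.resize(im,None,fx=5,fy=5,interpolation=cv2.INTER_CUBIC))
P=cloud(w);z=P[...,2]
# knob bar top
m=(z>.115)&(z<.135)&(np.hypot(P[...,0]-.561,P[...,1]+.0275)<.04);q=P[m]
print('bar n',m.sum(),'median',np.median(q,0),'minarea',cv2.minAreaRect((q[:,:2]*1000).astype(np.float32)))
m=(z>.095)&(z<.115)&(np.hypot(P[...,0]-.522,P[...,1]-.029)<.03);print('post',m.sum(),np.mean(P[m&(z>.105)],0))
m=(z>.055)&(z<.072)&(np.hypot(P[...,0]-.561,P[...,1]+.0275)<.037)
s=(z>.073)&(z<.084)&(np.hypot(P[...,0]-.561,P[...,1]+.0275)<.04);q=P[s];print('sleeve',s.sum(),np.median(q[:,2]),cv2.minEnclosingCircle((q[:,:2]*1000).astype(np.float32)))
E
```

```text
bar n 875 median [ 0.56478598 -0.0297543   0.12452056] minarea ((563.33203125, -29.99615478515625), (14.139151573181152, 38.218780517578125), 55.0042839050293)
post 222 [0.52574371 0.03086449 0.10874511]
sleeve 1503 0.07794776779251872 ((566.281005859375, -29.527084350585938), 33.14569091796875)
```

View pics/w2.png

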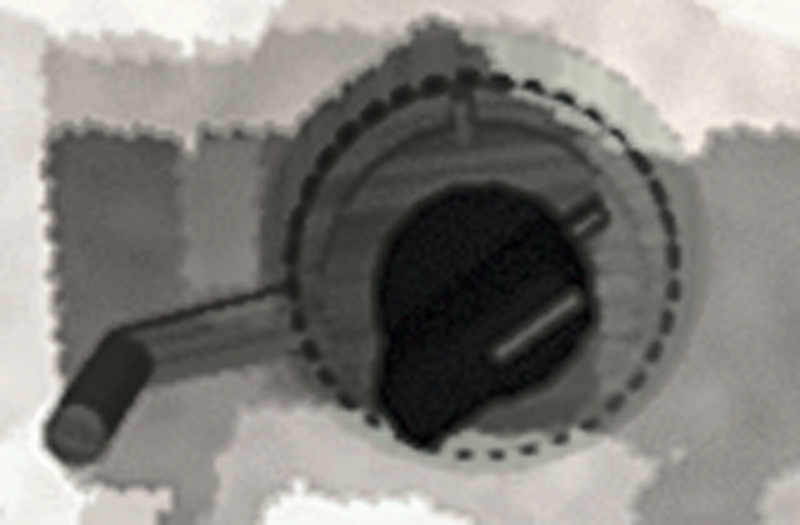

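The enhanced crop shows the fin at (462,118), the pointer nose at (590,218) and the post top at (80,430).

```bash
python3 - <<'E'
from h import *
import pickle
w=pickle.load(open('w.pkl','rb'))
c=lambda x,y:(185+x/5-.4,140+y/5-.4)
C=np.array([.5633,-.030])
for n,p,z in [('fin in',(463,142),.086),('fin',(462,118),.086),('fin out',(460,97),.086),('nose',(598,212),.087),('post',(80,432),.109),('line',(578,298),.125),('line',(497,356),.125)]:
    q=plane(w,[c(*p)],z)[0,:2];d=q-C;print(n,q,np.hypot(*d),np.arctan2(d[1],d[0]))
E
```

```text
fin in [ 0.58916777 -0.01806931] 0.028486536757028103 0.43214371638438853
fin [ 0.59311974 -0.01665019] 0.0326716146315696 0.42092593072810797
fin out [ 0.59649499 -0.0152316 ] 0.03633197795069397 0.41860333988216647
nose [ 0.58462189 -0.04435473] 0.025703720298715708 -0.5925387733446771
post [0.52635231 0.03024893] 0.07067578186036715 2.1209019768115613
line [ 0.57750886 -0.04053147] 0.017686252142971835 -0.6378391275171273
line [ 0.56476716 -0.03137181] 0.0020085839942668767 -0.7518236403046862
```

>>> move_arm --pt "0.03 0.02 0.1 0 0 0.06" --pt "0.03 0.02 0.25 0 0 0.12" --pt "0.03 0.02 0.4 0 0 0.18" --pt "0.03 0.02 0.55 0 0 0.24" --pt "0.03 0.02 0.7 0 0 0.291" --pt "0.03 0.02 0.7 0 0 0.291" --pt "0.03 0.02 0.7 0 0 0.291"

```text
time: 3.08
tool_pos: [0.5649, -0.0291, 0.1574]
tool_rot: [-3.141, -0.001, -0.606]
contact_force: [-0.3, 0.7, 0.1]
opening: 0.0367
grip_force: 0.0
```

```bash
cat > chk.py <<'E'
from h import *
w=cam('wrist');s=robot.observe();P=cloud(w);z=P[...,2];C=np.array([.5635,-.030])
print(s['tool_pos'],s['tool_rot'],s['opening'])
m=(z>.118)&(z<.132)&(np.hypot(*(P[...,:2]-C).transpose(2,0,1))<.025);q=P[m]
print('bar',m.sum(),cv2.minAreaRect((q[:,:2]*1000).astype(np.float32)))
T=R.from_euler('xyz',s['tool_rot']).as_matrix();l=(q-s['tool_pos'])@T*1000
print('in tool frame mm',l.min(0),l.max(0),np.percentile(l,[2,98],axis=0))
save(w,'chk')
E
python3 chk.py
```

```text
[ 0.56504725 -0.02889807  0.15756244] [-3.14117424e+00 -1.32286153e-03 -6.06471761e-01] 0.036764974424574236
bar 1343 ((563.5050048828125, -30.71183204650879), (13.440688133239746, 37.55253982543945), 55.08397674560547)
in tool frame mm [-19.0458608   -4.37340256  30.54401444] [18.50882968  9.08299361 39.4894687 ] [[-17.71523827  -4.29397812  31.48165699]
 [ 17.90705494   8.81336053  37.07867748]]
```

View pics/chk.png

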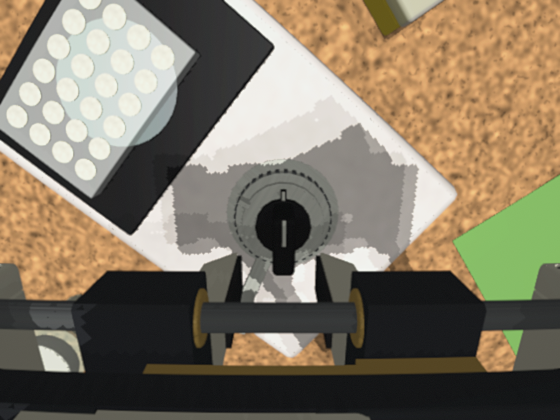

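The pointer now faces up the picture with its nose at (284,195). The bar sits about 2 mm to the +y side of the tool centre.

>>> move_arm --pt "0 0.02 0.2 0 0 0" --pt "0 0.02 0.45 0 0 0" --pt "0 0.02 0.63 0 0 0" --pt "0 0.02 0.63 0 0 0"

```text
time: 3.62
tool_pos: [0.5631, -0.03, 0.0932]
tool_rot: [3.141, 0.002, -0.607]
contact_force: [0.1, 0.4, -1.1]
opening: 0.0367
grip_force: 0.0
```

>>> move_arm --pt "0 0 0 0 0 0" --pt "0 0 0 0 0 0" --pt "0 0 0 0 0 0" --pt "0 0 0 0 0 0" --pt "0 0 0 0 0 0" --fingers -1 --newtons 20

```text
time: 4.25
tool_pos: [0.5632, -0.0315, 0.0947]
tool_rot: [3.139, -0.001, -0.608]
contact_force: [-4.1, -6.5, 4.3]
opening: 0.0139
grip_force: 20.0
```

>>> move_arm --pt "0 0.013 0 0 0 0" --pt "0 0.013 0 0 0 -0.05" --pt "0 0.013 0 0 0 -0.1" --pt "0 0.013 0 0 0 -0.15" --pt "0 0.013 0 0 0 -0.2" --pt "0 0.013 0 0 0 -0.25" --pt "0 0.013 0 0 0 -0.3" --pt "0 0.013 0 0 0 -0.33" --pt "0 0.013 0 0 0 -0.33" --pt "0 0.013 0 0 0 -0.33"

```text
time: 5.5
tool_pos: [0.5632, -0.0308, 0.0947]
tool_rot: [3.141, -0.001, 0.429]
contact_force: [-2.1, 0.9, 5.6]
opening: 0.0138
grip_force: 20.0
```

```bash
python3 - <<'E'
from h import *
w=cam('wrist');im=w['image'];u=proj(w,[.5634,-.0304,.086])[0].astype(int);print(u)
im=im[max(0,u[1]-70):u[1]+50,max(0,u[0]-80):u[0]+80]
l=cv2.cvtColor(im,cv2.COLOR_RGB2LAB);l[...,0]=cv2.createCLAHE(4,(2,2)).apply(l[...,0])
cv2.imwrite('pics/k.png',cv2.resize(cv2.cvtColor(l,cv2.COLOR_LAB2BGR),None,fx=5,fy=5,interpolation=2))
E
```

```text
[279 266]
```

View pics/k.png

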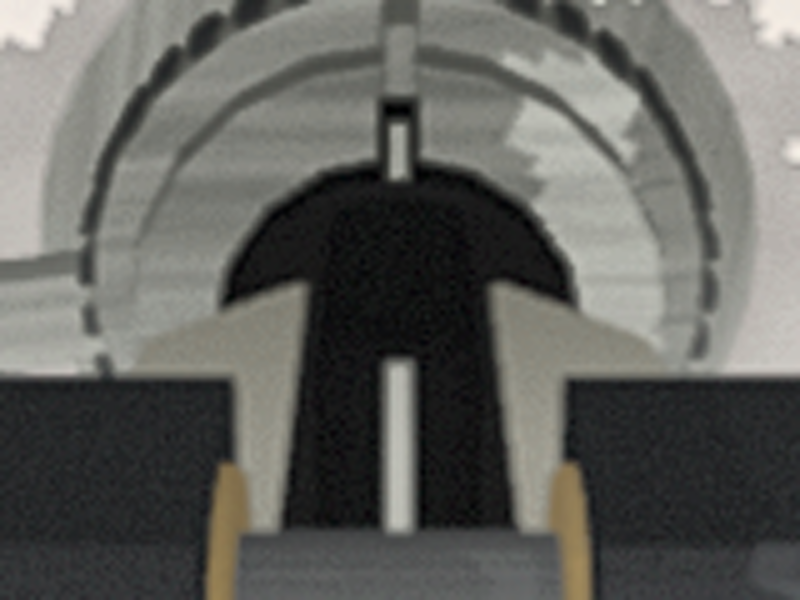

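Pointer nose at (399,150) and fin at (400,60) are collinear. I'll release the knob and rise.

>>> move_arm --pt "0 0 0 0 0 0" --pt "0 0 0 0 0 0" --pt "0 0 0 0 0 0" --pt "0 0 -0.15 0 0 0" --pt "0 0 -0.4 0 0 0" --pt "0 0 -0.65 0 0 0" --pt "0 0 -0.65 0 0 0" --fingers -0.3

```text
time: 6.42
tool_pos: [0.5643, -0.0313, 0.1614]
tool_rot: [3.138, -0.004, 0.428]
contact_force: [0.4, -1.3, -1.2]
opening: 0.0323
grip_force: 0.0
```

```bash
python3 - <<'E'
from h import *
w=cam('wrist');s=robot.observe();P=cloud(w);z=P[...,2];C=np.array([.5634,-.0304])
m=(z>.118)&(z<.132)&(np.hypot(*(P[...,:2]-C).transpose(2,0,1))<.025);q=P[m]
print('bar',m.sum(),cv2.minAreaRect((q[:,:2]*1000).astype(np.float32)))
im=w['image'];u=proj(w,[.5634,-.0304,.086])[0].astype(int);print(u)
m=(z>.1)&(z<.116)&(np.hypot(P[...,0]-.526,P[...,1]-.031)<.02);print('post',m.sum(),P[m].mean(0) if m.any() else 0)
t=s['tool_pos'];print(t,s['tool_rot'],s['opening'])
T=R.from_euler('xyz',s['tool_rot']).as_matrix()
g=np.array([.5632+.072*np.cos(2.12),-.0308+.072*np.sin(2.12),.15]);print('shift',(g-t)@T*10,'rz',-(2.12-s['tool_rot'][2])/np.pi)
im=im[max(0,u[1]-70):u[1]+50,max(0,u[0]-80):u[0]+80]
l=cv2.cvtColor(im,cv2.COLOR_RGB2LAB);l[...,0]=cv2.createCLAHE(4,(2,2)).apply(l[...,0])
cv2.imwrite('pics/k2.png',cv2.resize(cv2.cvtColor(l,cv2.COLOR_LAB2BGR),None,fx=5,fy=5,interpolation=2))
E
```

```text
bar 1328 ((563.8343505859375, -29.74650764465332), (37.547019958496094, 13.883395195007324), 24.876644134521484)
[277 226]
post 314 [0.52656867 0.03075877 0.10732048]
[ 0.56336619 -0.03112284  0.15982202] [ 3.14008176e+00 -1.97078307e-03  4.28350988e-01] 0.03192936049811816
shift [-0.08716644 -0.71852279  0.09696308] rz -0.5384686044230637
```

View pics/k2.png

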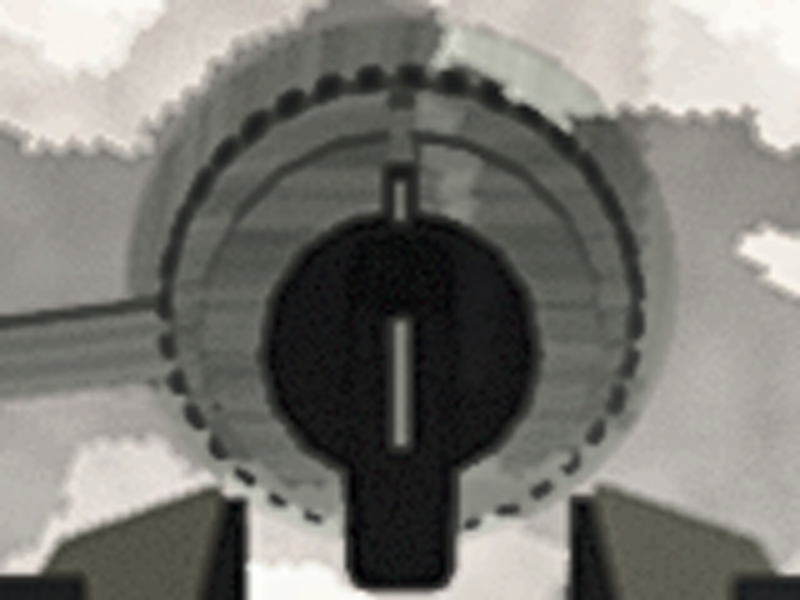

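Released and still aligned: nose (400,195), fin (400,105). Now to the post.

>>> move_arm --pt "-0.01 -0.07 0 0 0 -0.055" --pt "-0.02 -0.14 0 0 0 -0.11" --pt "-0.03 -0.22 0 0 0 -0.165" --pt "-0.04 -0.3 0 0 0 -0.22" --pt "-0.05 -0.38 0 0 0 -0.275" --pt "-0.06 -0.45 0 0 0 -0.33" --pt "-0.07 -0.53 0 0 0 -0.385" --pt "-0.08 -0.6 0 0 0 -0.44" --pt "-0.09 -0.67 0 0 0 -0.495" --pt "-0.09 -0.72 0 0 0 -0.538" --pt "-0.09 -0.72 0 0 0 -0.538" --pt "-0.09 -0.72 0 0 0 -0.538" --fingers -0.4 --newtons 15

```text
time: 7.98
tool_pos: [0.5246, 0.0306, 0.1582]
tool_rot: [-3.141, -0.0, 2.116]
contact_force: [0.4, -0.1, 0.5]
opening: 0.0275
grip_force: 0.0
```

```bash
python3 - <<'E'
from h import *
w=cam('wrist');s=robot.observe();P=cloud(w);z=P[...,2]
m=(z>.1)&(z<.116)&(np.hypot(P[...,0]-.526,P[...,1]-.031)<.02)
T=R.from_euler('xyz',s['tool_rot']).as_matrix();l=(P[m]-s['tool_pos'])@T*1000
print('post',m.sum(),np.median(P[m],0),'tool frame',np.percentile(l,[2,50,98],axis=0));print(s['tool_pos'],s['tool_rot'],s['opening'])
save(w,'p')
E
```

```text
post 311 [0.52437879 0.03243058 0.10871876] tool frame [[-4.60415692 -4.70530007 48.09750936]
 [ 1.90362835  0.97085059 49.59478803]
 [ 6.28268044  6.13079946 57.73284185]]
[0.52467213 0.03054367 0.15831629] [-3.14099385e+00 -2.37951840e-04  2.11616914e+00] 0.0275240614776772
```

View pics/p.png

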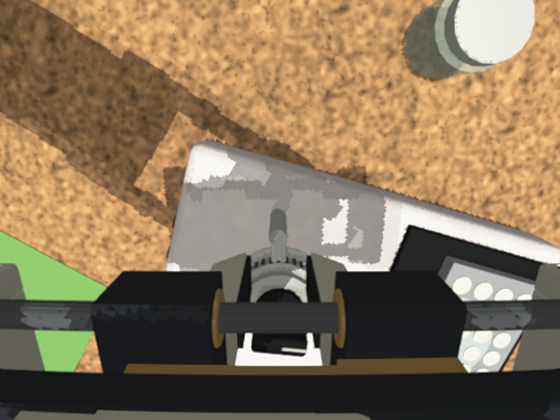

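The post is seen centred between the fingers, around (279,220). Descending so the fingers straddle it.

>>> move_arm --pt "0 0 0.25 0 0 0" --pt "0 0 0.5 0 0 0" --pt "0 0 0.73 0 0 0" --pt "0 0 0.73 0 0 0"

```text
time: 8.52
tool_pos: [0.5236, 0.0306, 0.0842]
tool_rot: [-3.138, -0.002, 2.117]
contact_force: [-0.1, 0.1, 0.1]
opening: 0.027
grip_force: 0.0
```

>>> move_arm --pt "0 0.04 0 0 0 0.018" --pt "0 0.08 0 0 0 0.035" --pt "0 0.08 0 0 0 0.035"

```text
time: 8.9
tool_pos: [0.5323, 0.0348, 0.0867]
tool_rot: [3.14, 0.001, 2.008]
contact_force: [-1.3, -0.6, -1.4]
opening: 0.0278
grip_force: 0.0
```

>>> move_arm --pt "0 0.03 0 0 0 0.013" --pt "0 0.06 0 0 0 0.026" --pt "0 0.08 0 0 0 0.035" --pt "0 0.08 0 0 0 0.035"

```text
time: 9.4
tool_pos: [0.5391, 0.0383, 0.086]
tool_rot: [3.141, 0.0, 1.899]
contact_force: [0.0, -0.2, 0.2]
opening: 0.0275
grip_force: 0.1
```

```bash
cat > f.py <<'E'
from h import *
F=[];Q=[]
for _ in range(3):
    s=robot.observe();T=R.from_euler('xyz',s['tool_rot']).as_matrix();F.append(s['contact_force']@T);d=s['tool_pos'][:2]-[.5632,-.0308];Q.append([np.hypot(*d)*1000,np.arctan2(d[1],d[0]),s['tool_rot'][2]]);robot.read_camera('wrist')
print('F tool',np.round(F,1).tolist(),'r,th,yaw',np.mean(Q,0).round(3),s['opening'],s['grip_force'],s['time'])
E
python3 f.py
```

```text
F tool [[-0.2, -0.1, -0.2], [-0.3, -0.0, 0.7], [-0.0, 0.8, 0.3]] r,th,yaw [73.23   1.907  1.899] 0.027726897353279777 9.732204034662573e-05 9.5
```

>>> move_arm --pt "0 0.02 0 0 0 0.009" --pt "0 0.04 0 0 0 0.018"

```text
time: 9.8
tool_pos: [0.5426, 0.0395, 0.0857]
tool_rot: [-3.141, 0.0, 1.84]
contact_force: [-0.4, -1.6, 0.7]
opening: 0.0276
grip_force: 0.8
```

>>> move_arm --pt "0 0.012 0 0 0 0.0055" --pt "0 0.025 0 0 0 0.011"

```text
time: 10.05
tool_pos: [0.5451, 0.0402, 0.0857]
tool_rot: [-3.141, 0.0, 1.806]
contact_force: [-0.4, -1.9, 1.3]
opening: 0.0275
grip_force: 0.8
```

```bash
python3 f.py;python3 - <<'E'
from h import *
c=cam('top');P=cloud(c);z=P[...,2]
m=(z>.095)&(z<.12)&(np.hypot(P[...,0]-.563,P[...,1]+.03)<.085)&(np.hypot(P[...,0]-.563,P[...,1]+.03)>.06);print(m.sum(),P[m].mean(0) if m.any() else 0)
u=proj(c,[.545,.035,.1])[0].astype(int);save(c,'t2');print(u)
cv2.imwrite('pics/t3.png',cv2.resize(c['image'][u[1]-50:u[1]+50,u[0]-60:u[0]+60],None,fx=5,fy=5)[...,::-1])
E
```

```text
F tool [[-1.7, -0.8, -1.3], [-0.7, -1.2, -0.5], [-1.2, -0.2, -0.7]] r,th,yaw [73.31   1.819  1.806] 0.027563042860044545 0.35469177179038525 10.15
0 0
[294 246]
```

>>> move_arm --pt "0 0.012 0 0 0 0.0055" --pt "0 0.025 0 0 0 0.011" --pt "0 0.025 0 0 0 0.011"

```text
time: 10.62
tool_pos: [0.5476, 0.0409, 0.0857]
tool_rot: [3.142, 0.0, 1.773]
contact_force: [-0.9, -0.7, 0.9]
opening: 0.0275
grip_force: 0.5
```

>>> move_arm --pt "0 0.012 0 0 0 0.0055" --pt "0 0.025 0 0 0 0.011" --pt "0 0.025 0 0 0 0.011"

```text
time: 11.0
tool_pos: [0.5501, 0.0414, 0.0857]
tool_rot: [3.141, 0.0, 1.738]
contact_force: [-0.2, -1.0, 0.3]
opening: 0.0272
grip_force: 0.4
```

>>> move_arm --pt "0 0.012 0 0 0 0.0055" --pt "0 0.025 0 0 0 0.011" --pt "0 0.025 0 0 0 0.011"

```text
time: 11.38
tool_pos: [0.5526, 0.0418, 0.0857]
tool_rot: [3.141, 0.0, 1.703]
contact_force: [-0.5, -1.2, -0.1]
opening: 0.0277
grip_force: 0.4
```

>>> move_arm --pt "0 0.012 0 0 0 0.0055" --pt "0 0.025 0 0 0 0.011" --pt "0 0.025 0 0 0 0.011"

```text
time: 11.75
tool_pos: [0.555, 0.0421, 0.0857]
tool_rot: [3.141, -0.0, 1.669]
contact_force: [-0.3, -1.0, -1.1]
opening: 0.0276
grip_force: 0.4
```

>>> move_arm --pt "0 0.012 0 0 0 0.0055" --pt "0 0.025 0 0 0 0.011" --pt "0 0.025 0 0 0 0.011"

```text
time: 12.12
tool_pos: [0.5575, 0.0424, 0.0857]
tool_rot: [3.141, 0.0, 1.634]
contact_force: [0.0, -2.1, 0.3]
opening: 0.0279
grip_force: 0.4
```

```bash
python3 f.py; python3 - <<'E'
from h import *
w=cam('wrist');u=proj(w,[[.5632,-.0308,.067],[.555,.042,.109]]);print(u)
cv2.imwrite('pics/r.png',cv2.resize(w['image'][200:420,150:410],None,fx=2.7,fy=2.7)[...,::-1])
E
```

```text
F tool [[-2.1, -0.1, -0.3], [0.1, -1.3, -0.7], [-0.1, -0.4, 0.3]] r,th,yaw [73.409  1.648  1.635] 0.027275504723225128 0.3179331589490175 12.225
[[278.7075332  365.69361717]
 [271.05761987 299.09861123]]
```

View pics/r.png

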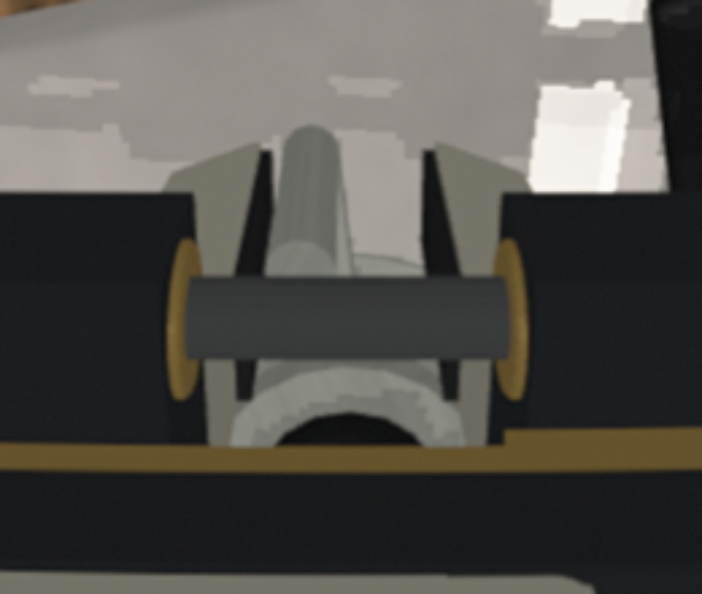

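The post stands against the trailing (left) pad at about (305,200) and is being pushed. Continuing.

>>> move_arm --pt "0 0.015 0 0 0 0.0066" --pt "0 0.03 0 0 0 0.0133" --pt "0 0.03 0 0 0 0.0133"

```text
time: 12.7
tool_pos: [0.5605, 0.0426, 0.0857]
tool_rot: [3.141, 0.0, 1.592]
contact_force: [-1.0, 0.1, 1.0]
opening: 0.0274
grip_force: 0.5
```

>>> move_arm --pt "0 0.015 0 0 0 0.0066" --pt "0 0.03 0 0 0 0.0133" --pt "0 0.03 0 0 0 0.0133"

```text
time: 13.08
tool_pos: [0.5636, 0.0426, 0.0857]
tool_rot: [3.141, 0.0, 1.551]
contact_force: [-0.4, -1.4, 0.3]
opening: 0.0275
grip_force: 0.4
```

>>> move_arm --pt "0 0.015 0 0 0 0.0066" --pt "0 0.03 0 0 0 0.0133" --pt "0 0.03 0 0 0 0.0133"

```text
time: 13.45
tool_pos: [0.5666, 0.0425, 0.0857]
tool_rot: [3.141, -0.0, 1.509]
contact_force: [-0.6, -1.0, 0.1]
opening: 0.0278
grip_force: 0.3
```

>>> move_arm --pt "0 0.015 0 0 0 0.0066" --pt "0 0.03 0 0 0 0.0133" --pt "0 0.03 0 0 0 0.0133"

```text
time: 13.82
tool_pos: [0.5696, 0.0424, 0.0857]
tool_rot: [3.141, -0.0, 1.467]
contact_force: [-1.3, -1.2, -0.8]
opening: 0.0275
grip_force: 0.4
```

>>> move_arm --pt "0 0.015 0 0 0 0.0066" --pt "0 0.03 0 0 0 0.0133" --pt "0 0.03 0 0 0 0.0133"

```text
time: 14.2
tool_pos: [0.5725, 0.042, 0.0857]
tool_rot: [3.141, -0.0, 1.425]
contact_force: [-1.7, -0.8, -0.7]
opening: 0.0277
grip_force: 0.4
```

>>> move_arm --pt "0 0.015 0 0 0 0.0066" --pt "0 0.03 0 0 0 0.0133" --pt "0 0.03 0 0 0 0.0133"

```text
time: 14.58
tool_pos: [0.5754, 0.0416, 0.0857]
tool_rot: [3.141, 0.0, 1.384]
contact_force: [-1.4, -0.4, -0.3]
opening: 0.0277
grip_force: 0.5
```

>>> move_arm --pt "0 0.015 0 0 0 0.0066" --pt "0 0.03 0 0 0 0.0133" --pt "0 0.03 0 0 0 0.0133"

```text
time: 14.95
tool_pos: [0.5773, 0.0411, 0.0855]
tool_rot: [-3.139, 0.001, 1.341]
contact_force: [-5.7, -0.3, 3.0]
opening: 0.0278
grip_force: 2.6
```

It has reached the seat (about 5.5 N). Small increments from here, without turning.

>>> move_arm --pt "0 0.004 0 0 0 0" --pt "0 0.008 0 0 0 0" --pt "0 0.008 0 0 0 0"

```text
time: 15.32
tool_pos: [0.5775, 0.041, 0.0855]
tool_rot: [-3.138, 0.001, 1.342]
contact_force: [-7.4, -0.4, 3.1]
opening: 0.0277
grip_force: 3.4
```

```bash
python3 f.py
```

```text
F tool [[-2.1, -7.1, -3.1], [-2.1, -5.9, -3.4], [-0.9, -7.3, -2.7]] r,th,yaw [73.262  1.374  1.342] 0.027864882349047996 3.4377743303775787 15.425
```

>>> move_arm --pt "0 0.007 0 0 0 0" --pt "0 0.014 0 0 0 0" --pt "0 0.014 0 0 0 0"

```text
time: 15.85
tool_pos: [0.5781, 0.041, 0.0854]
tool_rot: [-3.136, 0.001, 1.342]
contact_force: [-10.2, -0.4, 5.4]
opening: 0.0276
grip_force: 4.6
```

```bash
python3 f.py
```

```text
F tool [[-2.7, -9.9, -5.3], [-0.9, -9.3, -5.0], [-2.3, -9.9, -4.0]] r,th,yaw [73.367  1.366  1.342] 0.027595395230729597 4.618716984987259 15.95
```

>>> move_arm --pt "0 0.006 0 0 0 0" --pt "0 0.012 0 0 0 0" --pt "0 0.012 0 0 0 0" --pt "0 0.012 0 0 0 0" --pt "0 0.012 0 0 0 0" --pt "0 0.012 0 0 0 0" --pt "0 0.012 0 0 0 0"

```text
time: 16.88
tool_pos: [0.5786, 0.041, 0.0853]
tool_rot: [-3.135, 0.001, 1.342]
contact_force: [-11.5, 2.5, 6.9]
opening: 0.0279
grip_force: 5.7
```

```bash
python3 f.py
```

```text
F tool [[-0.2, -11.8, -6.8], [-0.5, -11.8, -5.6], [-1.1, -11.0, -6.1]] r,th,yaw [73.454  1.359  1.342] 0.027312703064547177 5.717971175909042 16.975
```

>>> move_arm --pt "0 0.004 0 0 0 0" --pt "0 0.004 0 0 0 0" --pt "0 0.004 0 0 0 0" --pt "0 0.004 0 0 0 0" --pt "0 0.004 0 0 0 0" --pt "0 0.004 0 0 0 0"

```text
time: 17.77
tool_pos: [0.5788, 0.041, 0.0853]
tool_rot: [-3.134, 0.001, 1.342]
contact_force: [-11.6, 1.2, 6.5]
opening: 0.0276
grip_force: 6.1
```

>>> move_arm --pt "0 -0.03 0 0 0 0" --pt "0 -0.06 0 0 0 0" --pt "0 -0.09 0 0 0 0" --pt "0 -0.105 0 0 0 0" --pt "0 -0.105 0 0 0 0"

```text
time: 18.4
tool_pos: [0.572, 0.0426, 0.0858]
tool_rot: [3.141, -0.0, 1.342]
contact_force: [-0.1, -0.2, -0.6]
opening: 0.0277
grip_force: 0.0
```

```bash
python3 f.py
```

```text
F tool [[-0.2, -0.1, 0.6], [-0.3, 0.5, 0.3], [0.2, 0.4, -0.1]] r,th,yaw [73.888  1.452  1.342] 0.02757469246131165 0.0 18.5
```

Free on both sides. Lift off and check.

>>> move_arm --pt "0 0 -0.3 0 0 0" --pt "0 0 -0.6 0 0 0" --pt "0 0 -0.9 0 0 0" --pt "0 0 -0.9 0 0 0" --pt "0 0 -0.9 0 0 0"

```text
time: 19.18
tool_pos: [0.5713, 0.0426, 0.1749]
tool_rot: [-3.141, 0.0, 1.342]
contact_force: [-0.7, 0.2, -1.1]
opening: 0.0276
grip_force: 0.0
```

```bash
python3 - <<'E'
from h import *
w=cam('wrist');P=cloud(w);z=P[...,2];C=np.array([.5634,-.0304]);r=np.hypot(*(P[...,:2]-C).transpose(2,0,1))
m=(z>.118)&(z<.132)&(r<.025);q=P[m]
print('bar',m.sum(),cv2.minAreaRect((q[:,:2]*1000).astype(np.float32)))
m=(z>.104)&(z<.114)&(r>.055)&(r<.085);p=np.median(P[m],0)[:2]-C;print('post',m.sum(),np.arctan2(p[1],p[0]))
print(robot.observe()['tool_pos'])
E
```

```text
bar 414 ((558.0963134765625, -31.91130828857422), (26.049720764160156, 14.167351722717285), 22.243762969970703)
post 241 1.4926693975173575
[0.5710551  0.04258703 0.17448221]
```

```bash
python3 -c "
from cell import robot
print(robot.hand_in())"
```

```text
the job is handed in; nothing more can be done
None
```

I turned the knob until its pointer lined up with the fin, then pushed the lock ring clockwise onto its seat and held it at about 12 N for over half a second. I let go and handed the job in at about 19 s; no verdict came back. A partly hidden view after lift-off showed the knob still in place, and the well plate, tip box and jar were never approached.

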